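Roll the gas lighter button-up under the dish rack and click it

TASK

Clear the coffee tumbler out of the way by standing it in its davara (the wide steel saucer-bowl). Then, without picking it up, roll the blue gas lighter that lies under the dish rack along the counter until its push button faces up, let go so that it rests there, and press the button all the way down and let it come up again, leaving the lighter lying button-up. Do not bump the rack or the other things on the counter.

Things in the scene. Friction and masses are not known exactly. Their poses are not given: they have to be found in the camera images.
- lighter_axis (a point): Gas lighter lying under the rack: point on its handle's axis, midway along, 12.5 mm above the counter. x axis: along the handle to the nose, within 0.3 rad of world +x. z axis: where the push button points (turns as it rolls). Blue handle 100 mm long: round grip 25 mm thick from x = -50 to -12 mm, waist 17 mm thick, round collar 25 mm thick from 35 to 50 mm. It rolls on grip and collar, 12.5 mm per rad.
- nose_tip (a point): Tip of the lighter's steel nose, 125 mm from the handle's middle, 9 mm thick, 75 mm long, clear of the counter. The lighter weighs about 0.1 kg, balances between grip and collar and stays where it is let go. At the start the button points sideways or down, 80 to 180 degrees from up, to either side. Pushed from the side it may slide without turning; pressed from above and dragged, it rolls.
- button (a joint): Push button of the lighter, black, 24 mm along the handle by 12 mm wide, centred on the waist at x = 11.5 mm. Its flat top stands 11.5 mm from the axis, 3 mm proud of the waist and within the grip's radius, so that it never touches the counter. 0 = out, 0.003 m = fully pressed, towards the axis. Sprung: about 0.7 N to start, 2.8 N fully down.
- tumbler: Small stainless steel coffee tumbler standing open end up in front of the lighter's near end, in the way of the arm. 90 mm high; outer diameter 46 mm at the foot, 54 mm at 70 mm, 58 mm at the rim; wall 2 mm. Origin: centre of the underside. About 0.09 kg.
- davara: Davara of the tumbler: low round stainless steel saucer-bowl, 108 mm across the rim, 30 mm high, inner floor 66 mm across, 4 mm above its underside. Loose, empty, out to the left or right. Origin: centre of the underside.
- rack: Fixed dish rack of steel wire over the lighter. Origin on the counter; x axis away from the robot. In its frame the shelf of wires spans x = -64 mm (near edge) to 204 mm and y = -274 to 274 mm; underside 231 mm, top 239 mm above the counter. Legs 10 mm thick at the four corners; open below on all sides. Upturned bowls stand on its back half, up to 275 mm high. Not to be bumped.
- dabba: Bystander under the rack, on one side of the lighter: round lidded steel tin, 55 mm in diameter, 42 mm high. Origin: centre of the underside. Only this, the mortar and the lighter stand under the rack. The gap on one side may be too narrow, but there is always room on one side or the other to roll the lighter button-up. Leave it where it is.
- mortar: Bystander on the other side of the lighter under the rack: small stone mortar, 55 mm in diameter, 45 mm high. Origin: centre of the underside. Leave it where it is.
- spice_box: Bystander: red plastic spice box with a flip-top lid, 77 x 107 x 53 mm high, on the side of the counter opposite the davara. Origin: centre of the underside. Leave it where it is.
- turner: Bystander: flat stainless steel turner lying to the right of the rack, 335 mm long, 75 mm wide, 14 mm high. Leave it where it is. (A fixed black tawa, 290 mm across, stands on the left side of the counter, well clear of the work.)

How it is judged:
By the outcome, as a careful person would: the job done as asked, in the order asked, and still so for the second after the job is handed in, with the robot touching nothing.
It also fails if it takes over 64 s, if anything falls off the work surface, if the arm or the gripper's body presses on something with over 40 N, if the wrist force passes 120 N, or if a joint passes its speed limit or range.

ROBOT

A 7-joint arm with a two-finger parallel gripper is mounted at the origin on the work surface. World frame = base frame: x ahead of the robot, y to its left, z up, the work surface at z = 0. Lengths are in m, angles in rad, forces in N, time in s.
With the tool pointing down it reaches from about 0.425 to 0.875 m from the base axis. Payload 8.4 kg.
Tool frame: the origin (TCP) lies midway between the tips of the shut fingers; the grasp point (between the pads) lies 19 mm behind it; z points along the fingers, y is the direction in which the jaws open and shut (so a half turn about z gives the same grasp; the last joint's range is limited). The gripper opens to 87 mm and grips with 3 to 60 N. Pads are 19 mm wide; open, the fingers measure 117 mm over their backs; the gripper's body (75 mm by 190 mm) begins 51 mm behind the grasp point.
Start: joints at [1.181, 0.333, 0.04, 1.465, -0.013, 1.343, -0.059], TCP at [0.186, -0.623, 0.223] pointing down, gripper open.
Joint ranges: [-2.58, 2.58], [-0.38, 2.09], [-1.3, 1.39], [0.25, 2.4], [-1.5, 4.64], [0.08, 2.09], [-2.65, 2.65]. Speed limits (rad/s): [2.22, 2.22, 2.79, 2.79, 3.14, 3.14, 3.14].

INTERFACE

Orientations are given as a rotation vector (axis times angle).
In Python, from station import * gives the robot as it stands. The module is installed in compiled form; this text tells all that it offers. Calls block until the motion is done:
- goto(position, orientation): joint-space move of the TCP to a pose.
- move_linear(position, feed=0.15, attitude=None): straight line of the TCP; attitude=None keeps the orientation; feed is the mean speed in m/s.
- goto_joints(angles): joint-space move.
- grip(opening, force=None): finger opening in m; force is the grip in N (None keeps the last); returns when the fingers have stopped.
- dwell(seconds).
- solve_ik(position, orientation): joint angles nearest the present ones, or None.
- read_camera(name): name is "scene" or "top" or "wrist"; returns the picture (480x640x3 uint8, red, green, blue); there is no depth.
- camera_params(name): a dict with "fx", "fy", "cx", "cy" (pixels), "rvec" (rotation vector, rad) and "tvec" (3), from world to camera coordinates, as OpenCV has them; the wrist camera has in their place "hand_eye" (4x4, takes a point from camera to tool coordinates, whose origin is the TCP and whose axes are the flange's). Camera axes: x right, y down, z forward; pixel columns grow to the right and rows downward; lengths in m; the calibration is good to about 2 mm. A picture is of the moment at which its call begins: read the wrist's pose just before it. camera_params takes no time and is no camera call.
A pose or a line that the arm cannot do raises IKError and nothing moves.
- finish_job(): hands the job in, once; it reports no verdict.
Readings, each from a call of its own:
- current_time(): time.
- current_joints(): joint angles.
- current_joint_vel(): joint speeds.
- current_effort(): joint torques, N m.
- current_tool_pos(): TCP position.
- current_eef_rot(): TCP orientation.
- current_contact_force(): force on the tool from outside, world axes, zero at the start.
- current_moment(): the same for the moment, N m.
- current_width(): finger opening in m.
Only numpy, scipy, OpenCV 4.12 (cv2) and the standard library are available. Lean on these libraries where they do the work, as an engineer would, in place of code of your own. Each camera call takes 0.05 s, during which the arm holds its last target. There are 200 camera calls.

## Working session

There is one attempt and no reset: what is moved stays moved. The work goes in short steps, each a Python script; the robot and the scene stay as the last script left them, time stands still between calls to the robot, and variables do not carry over. Pictures are saved under pics/ and viewed, about 8 in all and at most 12, crops included, and the job is handed in when it is done.

```bash
mkdir -p pics; python3 - <<'E'
from station import *
import cv2
for n in("scene","top","wrist"):
    im=read_camera(n); cv2.imwrite(f"pics/{n}0.png",im[:,:,::-1]); print(n,camera_params(n))
print(current_time(),current_eef_rot(),current_tool_pos(),current_width())
E
```

```text
scene {'fx': 492.4465244022765, 'fy': 492.4465244022765, 'cx': 311.2586264274981, 'cy': 231.1534664844645, 'rvec': array([ 1.80933949,  1.39365873, -0.75666212]), 'tvec': array([-0.06490086, -0.29473336,  1.64591141])}
top {'fx': 596.1062224423896, 'fy': 596.1062224423896, 'cx': 324.74181437695273, 'cy': 241.89702370839737, 'rvec': array([ 2.17620462, -2.19252692,  0.09011906]), 'tvec': array([-0.09791964,  0.55663374,  1.19857399])}
wrist {'fx': 340.9317351250255, 'fy': 340.9317351250255, 'cx': 321.5029537292278, 'cy': 240.62586056174857, 'hand_eye': array([[ 3.65171864e-04, -9.53512105e-01, -3.01354497e-01,
         8.35776783e-02],
       [ 9.99999858e-01,  4.65309731e-04, -2.60512618e-04,
        -1.05133924e-03],
       [ 3.88625114e-04, -3.01354359e-01,  9.53512139e-01,
        -1.61990584e-01],
       [ 0.00000000e+00,  0.00000000e+00,  0.00000000e+00,
         1.00000000e+00]])}
0.15 [-3.10719820e+00 -4.54878458e-01  4.20278808e-04] [ 0.18620289 -0.62235276  0.22185841] 0.08711277306769662
```

View pics/scene0.png

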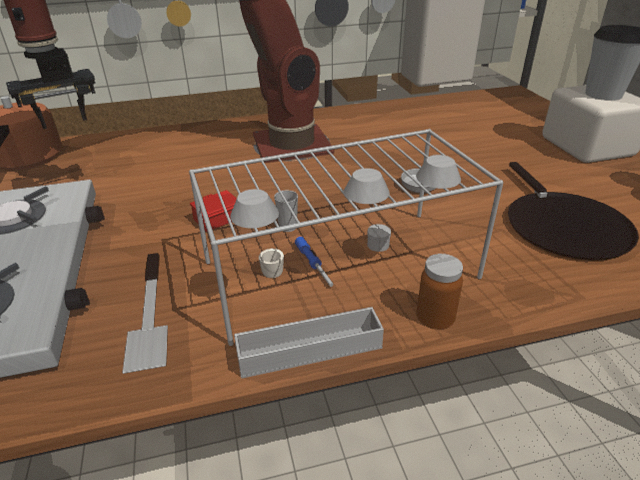

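View pics/top0.png

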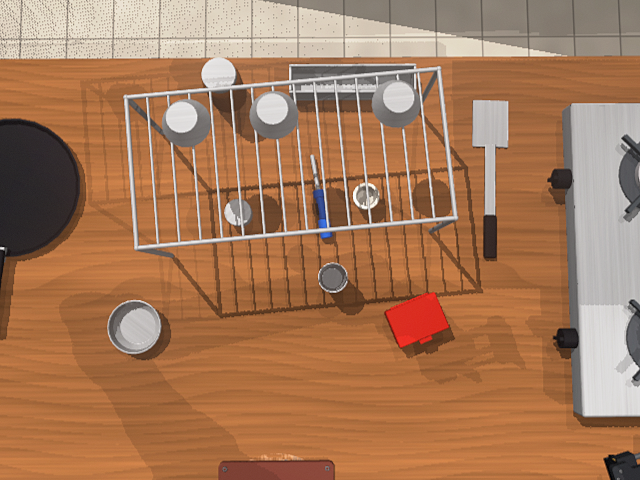

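```bash
cat > h.py <<'E'
from station import *
import cv2, numpy as np
from scipy.spatial.transform import Rotation as R
def cam(n):
    p=camera_params(n); K=np.array([[p['fx'],0,p['cx']],[0,p['fy'],p['cy']],[0,0,1]])
    if n=="wrist":
        T=np.eye(4);T[:3,:3]=R.from_rotvec(current_eef_rot()).as_matrix();T[:3,3]=current_tool_pos()
        C=T@p['hand_eye']
    else:
        C=np.eye(4);r=R.from_rotvec(p['rvec']).as_matrix();C[:3,:3]=r.T;C[:3,3]=-r.T@p['tvec']
    return K,C
def cast(c,uv,z):
    K,C=c; d=C[:3,:3]@np.linalg.inv(K)@np.array([uv[0],uv[1],1.]); o=C[:3,3]
    return o+d*(z-o[2])/d[2]
def proj(c,P):
    K,C=c; q=K@(C[:3,:3].T@(np.asarray(P,float)-C[:3,3])); return q[:2]/q[2]
def down(yaw):  # tool z down; jaw (tool y) direction: yaw=0 -> y axis along world -y, tool x along +x
    return (R.from_euler('z',yaw)*R.from_rotvec([np.pi,0,0])).as_rotvec()
E
python3 - <<'E'
from h import *
np.set_printoptions(precision=4,suppress=True)
c=cam("top"); im=cv2.imread("pics/top0.png")
for n,uv,z in [("tumbler",(333,277),.09),("davara",(134,327),.03),("dabba",(238,211),.042),("mortar",(366,196),.045),("rNL",(136,248),.239),("rNR",(456,218),.239),("rFL",(126,97),.239),("rFR",(440,68),.239),("spice",(417,320),.053)]:
    print(n,cast(c,uv,z))
hsv=cv2.cvtColor(im,cv2.COLOR_BGR2HSV); m=cv2.inRange(hsv,(105,120,50),(130,255,255))
n,l,s,ce=cv2.connectedComponentsWithStats(m); 
pts=np.argwhere(m)[:,::-1]; pts=pts[(abs(pts[:,0]-320)<30)]
W=np.array([cast(c,p,.0125)[:2] for p in pts]); mu=W.mean(0); u=np.linalg.svd(W-mu)[2][0]; u*=np.sign(u[0])
t=(W-mu)@u; print("lighter",mu,u,np.arctan2(u[1],u[0]),t.min(),t.max(), mu+u*(t.min()+t.max())/2)
print("nose",cast(c,(313,156),.0125))
a=cv2.resize(im[140:300,240:410],None,fx=4.5,fy=3.7,interpolation=cv2.INTER_CUBIC); 
s=cv2.imread("pics/scene0.png")[170:300,190:400]
b=cv2.resize(s,(765,480),interpolation=cv2.INTER_CUBIC)
cv2.imwrite("pics/s1.png",b)
E
```

```text
tumbler [ 0.4828 -0.1171  0.09  ]
davara [0.3866 0.2823 0.03  ]
dabba [0.6182 0.0728 0.042 ]
mortar [ 0.6465 -0.186   0.045 ]
rNL [0.5311 0.2158 0.239 ]
rNR [ 0.5779 -0.3229  0.239 ]
rFL [0.7902 0.2373 0.239 ]
rFR [ 0.838  -0.3017  0.239 ]
spice [ 0.3973 -0.283   0.053 ]
lighter [ 0.6178 -0.096 ] [0.9872 0.1592] 0.15991660190745943 -0.052201166725940704 0.04818387446704673 [ 0.6159 -0.0963]
nose [ 0.7365 -0.079   0.0125]
```

View pics/s1.png

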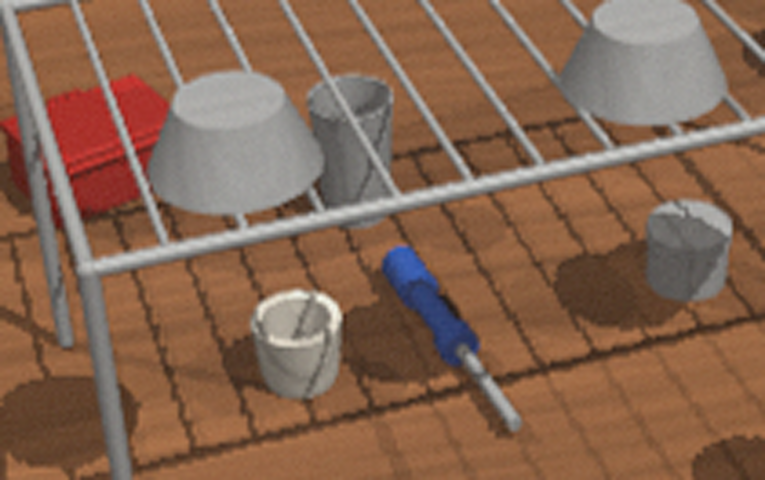

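```bash
cat >> h.py <<'E'
def att(alpha,yaw,up=1): # tool z pitched alpha(deg) below horizontal, heading yaw(rad); tool x up-forward if up=1
    z=np.array([np.cos(np.radians(alpha)),0,-np.sin(np.radians(alpha))]); x=np.array([np.sin(np.radians(alpha)),0,np.cos(np.radians(alpha))])*up
    M=np.c_[x,np.cross(z,x),z]; return (R.from_euler('z',yaw)*R.from_matrix(M)).as_rotvec()
E
python3 - <<'E'
from h import *
np.set_printoptions(precision=2,suppress=True)
for up in(1,-1):
  for al in (80,70,60,50,45,40,35,30):
    o=[]
    for (x,y,z) in [(.483,-.117,.05),(.483,-.117,.13),(.387,.282,.13),(.387,.282,.055),(.585,-.1,.03),(.585,-.13,.03),(.627,-.115,.01),(.5,-.1,.12)]:
        yaw=np.arctan2(y,x)
        q=solve_ik([x,y,z],att(al,yaw,up)); o.append(q is not None)
        if al in(60,45) and q is not None: print(q)
    print(up,al,o)
im=cv2.imread("pics/top0.png");c=cam("top")
# refine circles
K,C=c;print(C[:3,3])
E
```

```text
1 80 [True, True, True, True, True, True, True, True]
1 70 [True, True, True, True, True, True, True, True]
[ 0.94 -0.27 -0.73  2.35 -0.32  0.49 -1.39]
[ 0.13 -0.34 -0.76  2.38 -0.44  0.52 -1.28]
[ 0.3   0.16 -0.25  2.26  0.43  0.23 -2.07]
[ 0.41  0.18 -0.32  2.24  0.47  0.23 -2.11]
[ 0.23  0.27 -0.17  2.17  0.47  0.2  -2.1 ]
[ 0.94 -0.21 -0.79  2.33 -0.27  0.45 -1.43]
1 60 [False, True, True, False, True, True, True, True]
1 50 [False, False, False, False, True, True, True, False]
[ 0.74  0.37 -0.71  2.34  2.41  0.38  2.35]
1 45 [False, False, False, False, False, False, True, False]
1 40 [False, False, False, False, False, False, False, False]
1 35 [False, False, False, False, False, False, False, False]
1 30 [False, False, False, False, False, False, False, False]
-1 80 [True, True, True, True, True, True, True, True]
-1 70 [True, True, True, True, True, True, True, True]
[ 0.53 -0.24 -0.39  2.36 -0.08  0.48  1.53]
[ 0.6   0.19 -0.57  2.24  0.64  0.26  0.89]
[ 0.7   0.21 -0.62  2.23  0.68  0.27  0.86]
[ 0.71  0.34 -0.69  2.15  0.95  0.31  0.64]
[ 0.57 -0.19 -0.46  2.34 -0.07  0.44  1.53]
-1 60 [False, True, False, False, True, True, True, True]
-1 50 [False, False, False, False, True, True, True, False]
[ 1.07  0.54 -1.08  2.32  2.2   0.52 -0.44]
-1 45 [False, False, False, False, False, False, True, False]
-1 40 [False, False, False, False, False, False, False, False]
-1 35 [False, False, False, False, False, False, False, False]
-1 30 [False, False, False, False, False, False, False, False]
[ 0.46 -0.1   1.24]
```

```bash
python3 - <<'E'
from h import *
np.set_printoptions(precision=4,suppress=True)
c=cam("top"); g=cv2.cvtColor(cv2.imread("pics/top0.png"),cv2.COLOR_BGR2GRAY)
for n,(u,v),r,z in [("t",(333,277),(12,18),.09),("d",(134,327),(23,32),.03)]:
    s=g[v-45:v+45,u-45:u+45]; s=cv2.resize(s,None,fx=4,fy=4,interpolation=cv2.INTER_CUBIC)
    h=cv2.HoughCircles(s,cv2.HOUGH_GRADIENT_ALT,1.5,200,param1=200,param2=.5,minRadius=r[0]*4,maxRadius=r[1]*4)
    if h is None: print(n,None); continue
    for q in h[0]: 
        uv=(q[0]/4+u-45,q[1]/4+v-45); print(n,uv,q[2]/4,cast(c,uv,z))
x,y=.483,-.117; a=att(70,np.arctan2(y,x),-1)
f=R.from_rotvec(a).as_matrix()[:,2]
P=np.array([x,y,.065])+.019*f
goto(P+[0,0,.12],a); print(current_time(),current_tool_pos(),current_joints())
cw=cam("wrist"); im=read_camera("wrist"); cv2.imwrite("pics/w1.png",im[:,:,::-1]); print(proj(cw,[x,y,.09]),proj(cw,[x,y+.029,.09]))
E
```

```text
t (np.float32(333.75), np.float32(276.625)) 14.243666 [ 0.4835 -0.1185  0.09  ]
d (np.float32(133.625), np.float32(325.125)) 26.717125 [0.3904 0.2831 0.03  ]
d (np.float32(133.625), np.float32(325.125)) 24.114733 [0.3904 0.2831 0.03  ]
2.2667 [ 0.4895 -0.1192  0.1674] [ 0.6211 -0.1619 -0.4501  2.1543 -0.0632  0.7853  1.5321]
[320.7204 209.4297] [361.9636 200.8832]
```

View pics/w1.png

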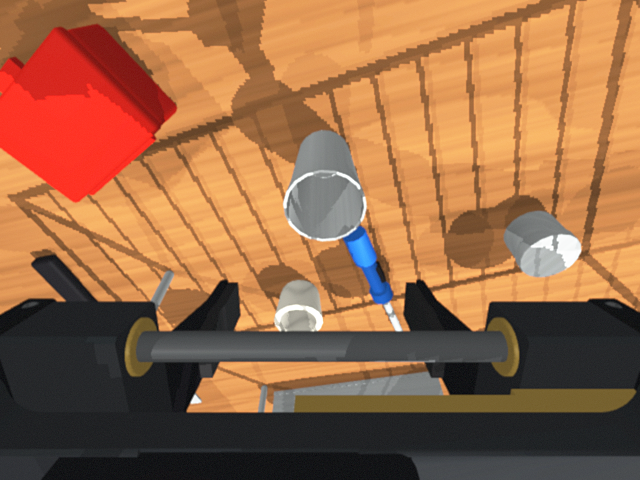

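```bash
python3 - <<'E'
from h import *
np.set_printoptions(precision=4,suppress=True)
x,y=.482,-.116; a=att(70,np.arctan2(-.117,.483),-1); f=R.from_rotvec(a).as_matrix()[:,2]
P=np.array([x,y,.065])+.019*f
move_linear(P+[0,0,.12],.15,a); move_linear(P,.12); grip(.03,12); print(current_width(),current_contact_force())
move_linear(P+[0,0,.07],.12); print(current_width(),current_contact_force())
# dest
d=np.array([.3895,.283]); r0=np.hypot(x,y)
th0=np.arctan2(y,x); th1=np.arctan2(d[1],d[0])
for k in np.linspace(0,1,5)[1:]:
    th=th0+k*(th1-th0); r=r0+k*(np.hypot(*d)-r0)
    print(k,solve_ik([r*np.cos(th),r*np.sin(th),.12],att(70,th-.0+ (np.arctan2(-.117,.483)-th0),-1)))
E
```

```text
0.05723051145699767 [0.7989 0.7844 1.1287]
0.057088886112532926 [-0.6298  0.3279 -1.8485]
0.25 [ 0.5258 -0.1304 -0.5797  2.2299 -0.0682  0.6737  1.5326]
0.5 [ 0.4475 -0.1456 -0.7017  2.232  -0.1115  0.6747  1.5749]
0.75 [ 0.4234 -0.1735 -0.8662  2.2331 -0.1847  0.6785  1.6469]
1.0 [ 0.4591 -0.2389 -1.0654  2.2341 -0.327   0.6947  1.7842]
```

```bash
python3 - <<'E'
from h import *
np.set_printoptions(precision=4,suppress=True)
x,y=.482,-.116; b=np.arctan2(-.117,.483); th0=np.arctan2(y,x)
d=np.array([.3895,.283]); r0=np.hypot(x,y); th1=np.arctan2(d[1],d[0])
def tgt(k,dz):
    th=th0+k*(th1-th0); r=r0+k*(np.hypot(*d)-r0); a=att(70,b-th0+th,-1)
    return np.array([r*np.cos(th),r*np.sin(th),.065+dz])+.019*R.from_rotvec(a).as_matrix()[:,2],a
for k in (.33,.67,1): goto(*tgt(k,.07))
print(current_time(),current_width(),current_contact_force(),current_tool_pos(),tgt(1,.07)[0])
im=read_camera("top"); cv2.imwrite("pics/t2.png",cv2.resize(im[:,:,::-1][230:400,40:260],None,fx=3,fy=3,interpolation=cv2.INTER_CUBIC))
c=cam("top")
print("rim pred in crop",(proj(c,[*d,.16])-[40,230])*3,"davara",(proj(c,[*d,.03])-[40,230])*3)
cw=cam("wrist"); im=read_camera("wrist"); cv2.imwrite("pics/w2.png",im[:,:,::-1]); print(proj(cw,[*d,.03]))
E
```

```text
6.9333 0.05728291289521632 [-0.6667 -0.4368 -1.1523] [0.3951 0.2862 0.1171] [0.3948 0.2868 0.1171]
rim pred in crop [212.4821 300.3392] davara [281.0221 286.7019]
[321.871  201.6017]
```

View pics/w2.png

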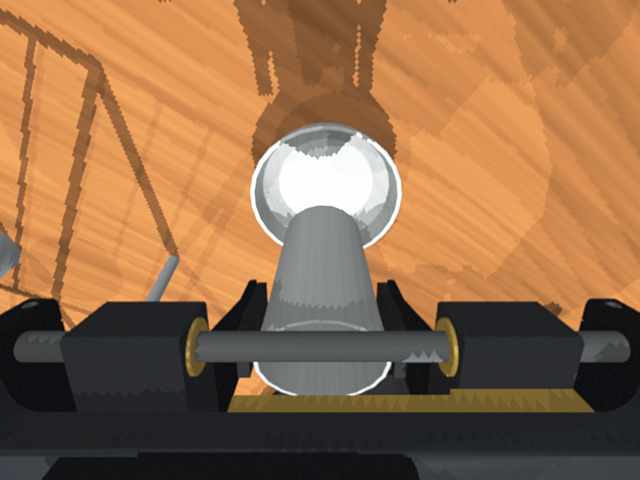

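```bash
python3 - <<'E'
from h import *
np.set_printoptions(precision=4,suppress=True)
cw=cam("wrist"); d=np.array([.3895,.283])
for uv in [(325,124),(250,190),(401,190)]:
    p=cast(cw,uv,.03); print(uv,p,np.hypot(*(p[:2]-d)))
rd=d/np.hypot(*d)
print("near rim pred",proj(cw,[*(d-.054*rd),.03]))
for h in(.067,.07,.073): print("near foot pred",proj(cw,[*(d-.023*rd),h]), proj(cw,[*(d+rd*0),h]))
P=np.array([cast(cw,uv,.03)[:2] for uv in [(325,124),(250,190),(401,190)]])
A=np.c_[2*P,np.ones(3)]; s=np.linalg.solve(A,(P**2).sum(1)); print("circle",s[:2],np.sqrt(s[2]+s[:2]@s[:2]))
E
```

```text
(325, 124) [0.3434 0.252  0.03  ] 0.0555504171416032
(250, 190) [0.4114 0.2366 0.03  ] 0.05133198379539688
(401, 190) [0.3496 0.3223 0.03  ] 0.056030699935497065
near rim pred [321.8323 126.4594]
near foot pred [322.0785 200.4732] [322.1834 231.9866]
near foot pred [322.0873 203.1325] [322.1928 234.8229]
near foot pred [322.0964 205.8563] [322.2024 237.7232]
circle [0.3863 0.2837] 0.053341584257264686
```

View pics/t2.png

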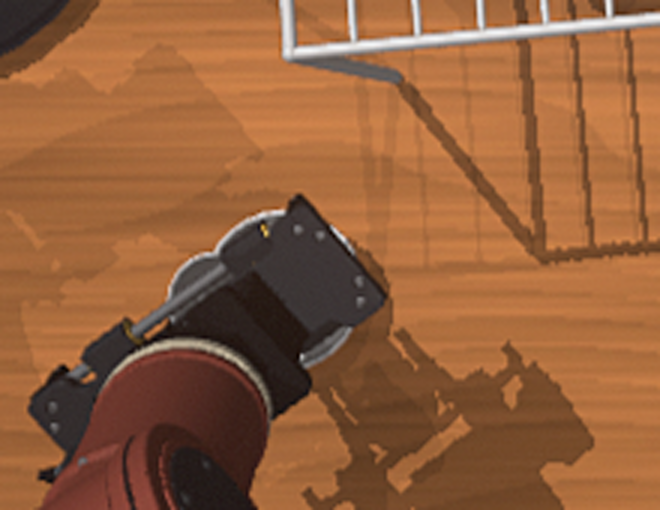

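```bash
python3 - <<'E'
from h import *
np.set_printoptions(precision=4,suppress=True)
p=current_tool_pos()+np.array([-.001,0,0]); z0=p[2]-.07
move_linear([p[0],p[1],z0+.008],.1); f0=current_contact_force()
for dz in np.arange(.007,.001,-.001):
    move_linear([p[0],p[1],z0+dz],.02); f=current_contact_force(); 
    if f[2]-f0[2]>2: break
print(dz,f0,f)
grip(.087); print(current_width()); 
move_linear([p[0],p[1],z0+.12],.12); dwell(.1)
a=att(80,np.arctan2(p[1],p[0])-1.0,-1)
cw=cam("wrist"); im=read_camera("wrist"); cv2.imwrite("pics/w3.png",im[:,:,::-1]); print(current_time(),current_contact_force())
# see the lighter from a low standoff pose
yaw=.0
for P in [(.50,-.08,.16),(.585,-.09,.04),(.585,-.13,.03),(.627,-.115,.01)]:
  for yaw in (-.15,0.,.16): print(P,yaw,[(al,solve_ik(P,att(al,yaw,-1)) is not None) for al in(50,55,60)])
E
```

```text
0.004 [ 0.0849  0.1272 -1.0201] [0.3393 0.1053 1.686 ]
0.08736693653113278
10.8833 [-0.8526 -0.0626  0.0256]
(0.5, -0.08, 0.16) -0.15 [(50, False), (55, True), (60, True)]
(0.5, -0.08, 0.16) 0.0 [(50, False), (55, True), (60, True)]
(0.5, -0.08, 0.16) 0.16 [(50, False), (55, True), (60, True)]
(0.585, -0.09, 0.04) -0.15 [(50, True), (55, True), (60, True)]
(0.585, -0.09, 0.04) 0.0 [(50, True), (55, True), (60, True)]
(0.585, -0.09, 0.04) 0.16 [(50, False), (55, True), (60, True)]
(0.585, -0.13, 0.03) -0.15 [(50, True), (55, True), (60, True)]
(0.585, -0.13, 0.03) 0.0 [(50, True), (55, True), (60, True)]
(0.585, -0.13, 0.03) 0.16 [(50, True), (55, True), (60, True)]
(0.627, -0.115, 0.01) -0.15 [(50, True), (55, True), (60, True)]
(0.627, -0.115, 0.01) 0.0 [(50, True), (55, True), (60, True)]
(0.627, -0.115, 0.01) 0.16 [(50, True), (55, True), (60, True)]
```

View pics/w3.png

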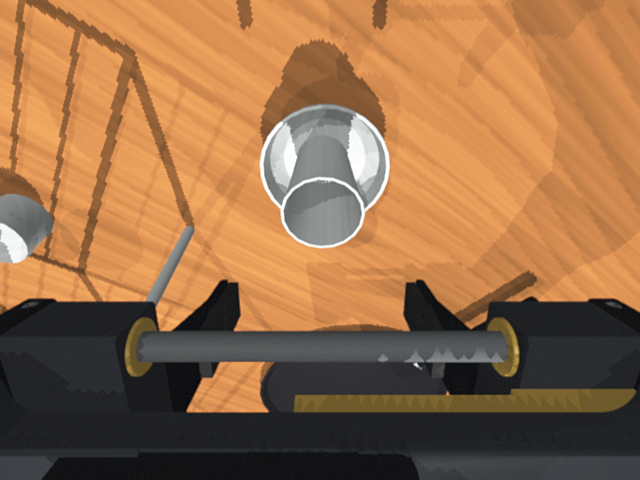

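```bash
python3 - <<'E'
from h import *
np.set_printoptions(precision=4,suppress=True)
grip(0.0,20)
a=att(55,-.1,-1)
goto([.44,.0,.2],att(65,-.0,-1)) ; goto([.49,-.07,.15],a); print(current_time(),current_joints())
move_linear([.565,-.07,.075],.12); print(current_time(),current_tool_pos(),current_contact_force(),current_width())
dwell(.1)
cw=cam("wrist"); im=read_camera("wrist"); cv2.imwrite("pics/w4.png",im[:,:,::-1]); np.savez("w4.npz",K=cw[0],C=cw[1])
c0=np.array([.6159,-.0963,.0125]);u=np.array([.9872,.1592,0])
for t in(-.05,-.012,.0115,.035,.05): print(t,proj(cw,c0+t*u))
E
```

```text
Traceback (most recent call last):
station.IKError: the arm cannot take that pose within its joint ranges
```

```bash
python3 - <<'E'
from h import *
np.set_printoptions(precision=4,suppress=True)
a=att(55,-.1,-1)
p=current_tool_pos(); move_linear([p[0],p[1],.2],.15)
goto([.46,.05,.2],att(75,.1,-1)); print(current_joints())
goto([.49,-.07,.15],a); print(current_time(),current_joints())
move_linear([.565,-.07,.075],.12); print(current_time(),current_tool_pos(),current_contact_force(),current_width())
dwell(.1)
cw=cam("wrist"); im=read_camera("wrist"); cv2.imwrite("pics/w4.png",im[:,:,::-1]); np.savez("w4.npz",K=cw[0],C=cw[1])
c0=np.array([.6159,-.0963,.0125]);u=np.array([.9872,.1592,0])
for t in(-.05,-.012,.0115,.035,.05): print(t,proj(cw,c0+t*u))
E
```

```text
[ 0.46   -0.2403 -0.5873  2.1074 -0.151   0.9768  1.6103]Traceback (most recent call last):
  File "<stdin>", line 6, in <module>
station.IKError: the arm cannot take that pose within its joint ranges
```

```bash
python3 - <<'E'
from h import *
np.set_printoptions(precision=2,suppress=True)
for al in(55,60,65):
  for P in [(.47,-.07,.16),(.5,-.08,.16),(.51,-.07,.14),(.53,-.07,.11),(.565,-.07,.075),(.585,-.09,.04)]:
    print(al,P,solve_ik(P,att(al,-.1,-1)))
E
```

```text
55 (0.47, -0.07, 0.16) None
55 (0.5, -0.08, 0.16) [ 0.51 -0.3  -0.39  2.38 -0.27  0.45  1.78]
55 (0.51, -0.07, 0.14) [ 0.52 -0.25 -0.45  2.38 -0.22  0.38  1.71]
55 (0.53, -0.07, 0.11) [ 0.58 -0.14 -0.52  2.38 -0.12  0.28  1.62]
55 (0.565, -0.07, 0.075) [ 0.65  0.02 -0.63  2.33  0.31  0.19  1.2 ]
55 (0.585, -0.09, 0.04) [ 0.37  0.13 -0.32  2.32  0.58  0.1   0.98]
60 (0.47, -0.07, 0.16) [ 0.53 -0.34 -0.41  2.36 -0.25  0.58  1.74]
60 (0.5, -0.08, 0.16) [ 0.54 -0.26 -0.42  2.3  -0.21  0.56  1.72]
60 (0.51, -0.07, 0.14) [ 0.55 -0.21 -0.47  2.31 -0.16  0.5   1.66]
60 (0.53, -0.07, 0.11) [ 0.58 -0.11 -0.53  2.3  -0.06  0.41  1.56]
60 (0.565, -0.07, 0.075) [ 0.61  0.05 -0.59  2.26  0.2   0.32  1.32]
60 (0.585, -0.09, 0.04) [ 0.58  0.16 -0.54  2.24  0.4   0.25  1.18]
65 (0.47, -0.07, 0.16) [ 0.55 -0.29 -0.43  2.29 -0.19  0.68  1.7 ]
65 (0.5, -0.08, 0.16) [ 0.56 -0.2  -0.45  2.23 -0.15  0.66  1.67]
65 (0.51, -0.07, 0.14) [ 0.57 -0.16 -0.49  2.24 -0.1   0.61  1.61]
65 (0.53, -0.07, 0.11) [ 0.58 -0.06 -0.53  2.23 -0.02  0.53  1.53]
65 (0.565, -0.07, 0.075) [ 0.58  0.08 -0.57  2.19  0.17  0.45  1.36]
65 (0.585, -0.09, 0.04) [ 0.55  0.19 -0.51  2.17  0.28  0.38  1.3 ]
```

```bash
python3 - <<'E'
from h import *
np.set_printoptions(precision=4,suppress=True)
goto([.50,-.07,.155],att(60,-.1,-1)); move_linear([.53,-.07,.11],.12); move_linear([.56,-.07,.075],.12,att(57,-.1,-1)); print(current_time(),current_tool_pos(),current_contact_force(),current_width(),current_joints())
dwell(.1)
cw=cam("wrist"); im=read_camera("wrist"); cv2.imwrite("pics/w4.png",im[:,:,::-1]); np.savez("w4.npz",K=cw[0],C=cw[1])
c0=np.array([.6159,-.0963,.0125]);u=np.array([.9872,.1592,0])
for t in(-.05,-.012,.0115,.035,.05): print(t,proj(cw,c0+t*u))
E
```

```text
15.4583 [ 0.56   -0.07    0.0756] [ 0.3923 -0.0721  0.6204] 0.0003153395012672306 [ 0.6035  0.0173 -0.5823  2.316   0.2149  0.2417  1.3013]
-0.05 [269.9732 222.2548]
-0.012 [288.6882 255.3113]
0.0115 [298.318  272.3204]
0.035 [306.7861 287.2778]
0.05 [311.6771 295.9167]
```

View pics/w4.png

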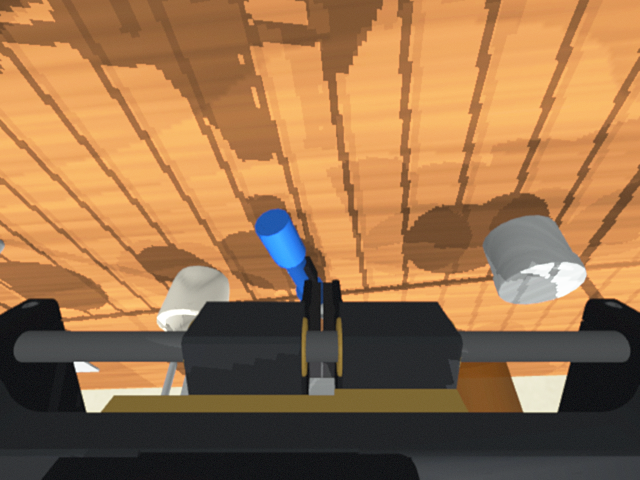

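```bash
python3 - <<'E'
from h import *
np.set_printoptions(precision=4,suppress=True)
c0=np.array([.6159,-.0963,.0125]);u=np.array([.9872,.1592,0]); v=np.array([-u[1],u[0],0]); z=np.array([0,0,1.])
for n in("scene","top"):
    c=cam(n); im=cv2.imread(f"pics/{n}0.png"); b=c0+.0115*u
    q=proj(c,b); H=cv2.cvtColor(im,cv2.COLOR_BGR2HSV); m=(H[...,2]<60)
    yy,xx=np.nonzero(m); k=np.hypot(xx-q[0],yy-q[1])<10; cen=np.array([xx[k].mean(),yy[k].mean()]) if k.any() else None
    print(n,"axis",q,"dark",k.sum(),cen)
    for ph in range(60,190,15): 
        p=proj(c,b+.0115*(np.cos(np.radians(ph))*z+np.sin(np.radians(ph))*v)); print(ph,p, None if cen is None else np.hypot(*(p-cen)))
    # blue ends check
    print([proj(c,c0+t*u) for t in(-.05,.05,.125)])
E
```

```text
scene axis [309.4615 254.6   ] dark 10 [312.  252.4]
60 [313.4291 251.4612] 1.7098162520260232
75 [313.9172 252.3055] 1.919487211639172
90 [314.101  253.3029] 2.286745300827928
105 [313.9695 254.3852] 2.7964026268957367
120 [313.5329 255.4794] 3.4398182407629996
135 [312.8213 256.5121] 4.193324894942243
150 [311.883  257.4144] 5.015743096527682
165 [310.7808 258.126 ] 5.854382019764842
180 [309.5884 258.5994] 6.651934645896765
[array([299.2789, 240.2658]), array([316.2809, 264.1998]), array([330.6758, 284.4638])]
top axis [320.7852 207.9298] dark 22 [316.9545 208.7273]
60 [316.0176 208.3522] 1.0092144947218493
75 [315.4825 208.6229] 1.4757296676127594
90 [315.3113 208.8452] 1.6474627548814655
105 [315.5131 209.0041] 1.4677604196354617
120 [316.0717 209.0894] 0.9542477195605306
135 [316.9471 209.0958] 0.3686524940991568
150 [318.0789 209.0234] 1.1627497510661806
165 [319.3908 208.8773] 2.4409127030278297
180 [320.7952 208.6674] 3.841083722110215
[array([325.7386, 237.0915]), array([317.7032, 189.7854]), array([311.7406, 154.6824])]
```

```bash
cat >> h.py <<'E'
A57=att(57,-.1,-1)
def press(p,zmax,zmin,F,att_=None,step=.001):
    p=np.array(p,float); move_linear([p[0],p[1],zmax],.1,att_); dwell(.1); f0=current_contact_force()[2]
    z=zmax
    while z>zmin:
        z-=step; move_linear([p[0],p[1],z],.03); f=current_contact_force()[2]-f0
        if f>F: break
    return z,f
def look(name):
    cw=cam("wrist"); im=read_camera("wrist"); cv2.imwrite(f"pics/{name}.png",im[:,:,::-1]); return cw,im
def axis(cw,im): # blue handle in the wrist view -> near-end based line on z=.0125
    H=cv2.cvtColor(im,cv2.COLOR_RGB2HSV); m=cv2.inRange(H,(105,120,50),(130,255,255)); m=cv2.morphologyEx(m,cv2.MORPH_OPEN,np.ones((3,3)))
    P=np.array([cast(cw,q,.0125)[:2] for q in np.argwhere(m)[:,::-1]]); return P
E
python3 - <<'E'
from h import *
np.set_printoptions(precision=4,suppress=True)
v=np.array([-.1592,.9872,0])
p=np.array([.593,-.096,0])
move_linear([p[0],p[1],.045],.12,A57)
z,f=press(p,.038,.026,4); print(z,f,current_tool_pos(),current_time())
e=p-.020*v; move_linear([e[0],e[1],z],.04); print(current_contact_force(),current_tool_pos())
move_linear([e[0],e[1],z+.02],.08)
print(current_contact_force(),current_time())
c=cam("top"); im=read_camera("top")[:,:,::-1]
H=cv2.cvtColor(np.ascontiguousarray(im),cv2.COLOR_BGR2HSV); m=cv2.inRange(H,(105,120,50),(130,255,255)); q=np.argwhere(m)[:,::-1]; q=q[abs(q[:,0]-320)<30]
W=np.array([cast(c,k,.0125)[:2] for k in q]); mu=W.mean(0); s=np.linalg.svd(W-mu)[2][0]; s*=np.sign(s[0]); print(mu,s)
cv2.imwrite("pics/t5.png",cv2.resize(im[140:260,250:410],None,fx=5,fy=5,interpolation=cv2.INTER_CUBIC))
E
```

```text
0.02799999999999999 9.407956920693692 [ 0.5936 -0.0961  0.0287] 19.0417
[-2.8668 -1.1643 10.0609] [ 0.5973 -0.1164  0.0293]
[-0.6869  0.6759 -0.377 ] 20.0917
[ 0.6431 -0.1035] [0.9767 0.2146]
```

View pics/t5.png

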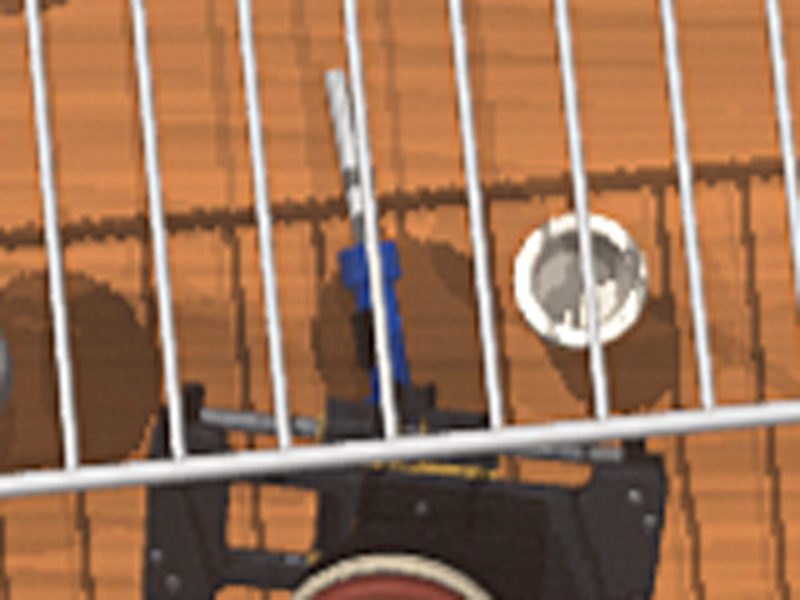

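```bash
cat >> h.py <<'E'
def stroke(p,d): # p start TCP xy, d signed distance along +v
    v=np.array([-.1592,.9872,0]); p=np.array([p[0],p[1],0.])
    z,f=press(p,.033,.026,3,None,.0005); e=p+d*v
    move_linear([e[0],e[1],z],.04); F=current_contact_force(); move_linear([e[0],e[1],z+.02],.08); return z,f,F
E
python3 - <<'E'
from h import *
np.set_printoptions(precision=4,suppress=True)
print(stroke((.5935,-.106),-.018),current_time())
# back off to view
move_linear([.55,-.085,.085],.15); dwell(.05)
c=cam("top"); im=read_camera("top")[:,:,::-1]
cv2.imwrite("pics/t6.png",cv2.resize(im[140:260,250:410],None,fx=5,fy=5,interpolation=cv2.INTER_CUBIC))
cw,wi=look("w6")
cv2.imwrite("pics/w6.png",cv2.resize(wi[180:300,200:400,::-1],None,fx=4,fy=4,interpolation=cv2.INTER_CUBIC))
print(current_time())
E
```

```text
(0.028999999999999998, np.float64(3.895442249152638), array([-1.6632, -0.6624,  5.1557])) 23.575
24.3417
```

View pics/t6.png

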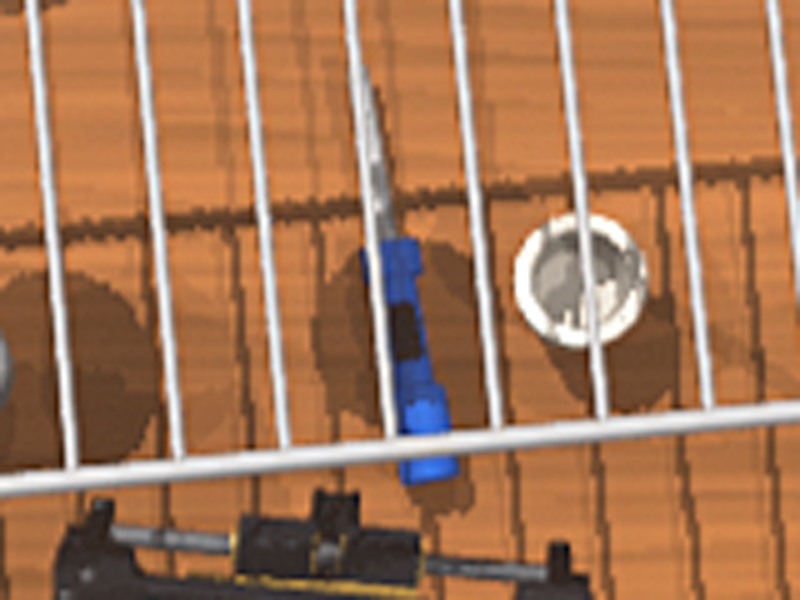

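View pics/w6.png

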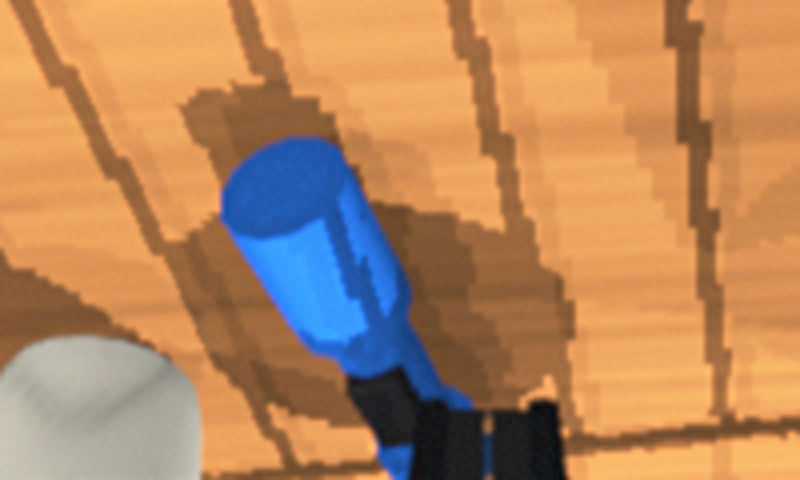

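```bash
python3 - <<'E'
from h import *
np.set_printoptions(precision=4,suppress=True)
c=cam("top"); cw=cam("wrist")
a=cast(c,(250+392.5/5,140+260/5),.0125); b=cast(c,(250+429/5,140+460/5),.0125); e=cast(cw,(200+283/4,180+187/4),.0125)
print("top collar,grip",a,b,"end",e)
u=(a-b)/np.linalg.norm(a-b); print(u)
for nm,cen,u in [("top",b+((e-b)@u)*u,u),("end+coll",e,(a-e)/np.linalg.norm(a-e))]:
    v=np.array([-u[1],u[0],0]); c0=cen+.05*u; print(nm,c0,u,"collar t",(a-c0)@u)
    for ph in range(-45,46,15):
        s,k=np.sin(np.radians(ph)),np.cos(np.radians(ph)); n=k*np.array([0,0,1])+s*v; l=k*v-s*np.array([0,0,1])
        print(ph,[proj(cw,c0+t*u+.0115*n+w*l) for t,w in((-.0005,-.006),(-.0005,.006))], "top",(proj(c,c0+.0115*u+.0115*n-.006*l)-[250,140])*5,(proj(c,c0+.0115*u+.0115*n+.006*l)-[250,140])*5)
print("obs (286.5,274.5),(301.75,272); top right edge x 423")
s=read_camera("scene"); q=proj(cam("scene"),c0).astype(int); print(q,proj(cam("scene"),c0+.0115*u+[0,0,.0115]))
H=s[...,:].max(2); yy,xx=np.nonzero(H<60); k=np.hypot(xx-q[0],yy-q[1])<14; print("scene dark",k.sum(),xx[k].mean(),yy[k].mean())
for ph in (-30,0,30): print(ph,proj(cam("scene"),c0+.0115*u+.0115*(np.cos(np.radians(ph))*np.array([0,0,1])+np.sin(np.radians(ph))*v)))
E
```

```text
top collar,grip [ 0.6605 -0.1107  0.0125] [ 0.5769 -0.1251  0.0125] end [ 0.5699 -0.1224  0.0125]
[0.9855 0.1699 0.    ]
top [ 0.6198 -0.1177  0.0125] [0.9855 0.1699 0.    ] collar t 0.041216679387278285
-45 [array([274.6228, 272.3372]), array([283.5834, 279.506 ])] top [434.8588 323.3468] [415.0422 324.0876]
-30 [array([275.9319, 275.1901]), array([287.4494, 279.5088])] top [431.6389 322.915 ] [407.0691 325.3152]
-15 [array([278.1699, 277.4615]), array([291.4507, 278.5718])] top [426.5923 322.9604] [398.9685 326.8584]
0 [array([281.1982, 278.9767]), array([295.2901, 276.7597])] top [420.0591 323.4827] [391.3091 328.6086]
15 [array([284.8121, 279.6111]), array([298.6821, 274.2081])] top [412.4896 324.4477] [384.6264 330.4427]
30 [array([288.7545, 279.3047]), array([301.3793, 271.1108])] top [404.4121 325.7889] [379.3818 332.2325]
45 [array([292.7356, 278.0715]), array([303.1938, 267.7008])] top [396.3937 327.4125] [375.9302 333.8542]
end+coll [ 0.6195 -0.116   0.0125] [ 0.9918  0.1279 -0.    ] collar t 0.04129900313764263
-45 [array([276.3967, 271.6317]), array([285.576 , 279.0416])]
[... 185 characters left out ...]
 array([293.5797, 278.2931])] top [423.7337 324.519 ] [395.9124 327.2454]
0 [array([283.1421, 278.4537]), array([297.4735, 276.5698])] top [417.1504 324.7629] [388.2041 328.6728]
15 [array([286.8282, 279.1763]), array([300.9057, 274.0964])] top [409.5258 325.4066] [381.4812 330.2263]
30 [array([290.8405, 278.9632]), array([303.6272, 271.0612])] top [401.3923 326.4058] [376.2081 331.797 ]
45 [array([294.8838, 277.8226]), array([305.4496, 267.6925])] top [393.3208 327.6909] [372.7413 333.2758]
obs (286.5,274.5),(301.75,272); top right edge x 423
[299 254] [301.0514 252.9665]
scene dark 36 301.05555555555554 253.77777777777777
-30 [298.6754 254.125 ]
0 [301.0514 252.9665]
30 [303.4681 252.9023]
```

```bash
python3 - <<'E'
from h import *
np.set_printoptions(precision=4,suppress=True)
B=(.639,-.1145)
for al in(50,52,54): print(al,[solve_ik([x,y,z],att(al,-.1,-1)) is not None for x,y,z in [(.6,B[1],.055),(*B,.037),(*B,.024)]])
al=52; a=att(al,-.1,-1)
move_linear([.6,B[1],.055],.12,a); move_linear([*B,.037],.1); dwell(.1); f0=current_contact_force(); z=.034
move_linear([*B,z],.05)
while z>.0225:
    z-=.0005; move_linear([*B,z],.025); f=current_contact_force()-f0
    if f[2]>.4: print(round(z,4),current_tool_pos()[2],f)
    if f[2]>6: break
dwell(.2); print("hold",z,current_tool_pos(),current_contact_force()-f0)
s=read_camera("scene"); 
move_linear([*B,.037],.05); print(current_contact_force()-f0)
move_linear([.6,B[1],.06],.12); move_linear([.55,-.085,.085],.15,A57); dwell(.05)
im=read_camera("top")[:,:,::-1]; cw,wi=look("w7")
A=cv2.resize(im[150:250,270:370],(500,500),interpolation=cv2.INTER_CUBIC); Bm=cv2.resize(wi[190:290,230:310,::-1],(300,375),interpolation=cv2.INTER_CUBIC)
o=np.zeros((500,800,3),np.uint8); o[:,:500]=A; o[:375,500:]=Bm; cv2.imwrite("pics/f7.png",o); print(current_time())
E
```

```text
50 [True, True, True]
52 [True, True, True]
54 [True, True, True]Traceback (most recent call last):
  File "<stdin>", line 6, in <module>
station.IKError: the arm cannot follow that straight line within its joint ranges
```

```bash
python3 - <<'E'
from h import *
np.set_printoptions(precision=2,suppress=True)
print(current_tool_pos(),current_joints())
for al in(50,52,54,57):
  for yaw in(-.1,.1):
    print(al,yaw,*[solve_ik([x,y,z],att(al,yaw,-1)) for x,y,z in [(.6,-.1145,.055),(.639,-.1145,.037),(.639,-.1145,.024)]])
E
```

```text
[ 0.55 -0.09  0.08] [ 0.91 -0.01 -0.83  2.31  0.01  0.26  1.54]
50 -0.1 [ 1.17  0.27 -1.09  2.31  1.6   0.18  0.12] [ 1.11  0.44 -1.09  2.23  1.72  0.32  0.08] [ 1.1   0.48 -1.08  2.24  1.81  0.35  0.01]
50 0.1 [ 1.37  0.37 -1.2   2.27  0.92  0.1   1.1 ] [ 1.23  0.49 -1.11  2.2   1.4   0.17  0.66] [ 1.2   0.51 -1.07  2.21  1.58  0.17  0.49]
52 -0.1 [ 0.81  0.17 -0.7   2.29  1.    0.1   0.65] [ 0.62  0.26 -0.54  2.22  1.37  0.11  0.28] [ 0.95  0.39 -0.9   2.22  1.62  0.25  0.13]
52 0.1 [ 1.14  0.26 -0.95  2.25 -0.18  0.11  2.12] [ 1.04  0.38 -0.89  2.18  0.66  0.1   1.31] [ 1.06  0.42 -0.92  2.19  1.07  0.11  0.92]
54 -0.1 [ 0.75  0.17 -0.65  2.27  0.61  0.13  1.04] [ 0.62  0.27 -0.54  2.2   0.95  0.14  0.7 ] [ 0.46  0.27 -0.38  2.21  1.03  0.09  0.6 ]
54 0.1 [ 1.06  0.24 -0.88  2.23 -0.16  0.16  2.08] [ 0.96  0.35 -0.82  2.16  0.36  0.14  1.58] [ 0.93  0.37 -0.79  2.17  0.47  0.12  1.48]
57 -0.1 [ 0.9   0.21 -0.82  2.22  0.58  0.23  1.09] [ 0.82  0.32 -0.77  2.15  0.87  0.26  0.82] [ 0.74  0.33 -0.68  2.16  0.92  0.23  0.76]
57 0.1 [ 0.98  0.23 -0.8   2.2  -0.07  0.24  1.97] [ 0.97  0.37 -0.85  2.12  0.42  0.23  1.52] [ 0.96  0.39 -0.84  2.13  0.53  0.21  1.42]
```

```bash
python3 - <<'E'
from h import *
np.set_printoptions(precision=4,suppress=True)
B=(.636,-.1147)
for al in(56,54,52,50.5): goto([.59,B[1],.06],att(al,-.1,-1)); print(al,current_joints(),current_contact_force())
a=att(50.5,-.1,-1)
try: move_linear([*B,.037],.1)
except Exception as e: print(e); goto([.615,B[1],.048],a); goto([*B,.037],a)
print(current_time(),current_joints(),current_tool_pos(),current_contact_force())
E
```

```text
56 [ 0.8822  0.1602 -0.7792  2.2537  0.4533  0.1988  1.1953] [ 0.1561 -0.0907 -0.1948]
54 [ 0.8334  0.1423 -0.7246  2.2839  0.5141  0.14    1.1289] [-0.0205 -0.1065 -0.3042]
52 [ 0.9667  0.162  -0.8576  2.3042  0.9366  0.1091  0.7247] [-0.1245  0.0918  0.5636]
50.5 [ 1.1971  0.2265 -1.0993  2.3169  1.4268  0.152   0.2805] [ 0.3968  0.193  -0.4061]
26.85 [ 1.0719  0.4044 -1.037   2.2333  1.6697  0.2827  0.1022] [ 0.6356 -0.1143  0.0368] [-0.5073  0.7297  0.0328]
```

```bash
python3 - <<'E'
from h import *
np.set_printoptions(precision=4,suppress=True)
B=(.636,-.1147); dwell(.1); f0=current_contact_force(); z=.033
move_linear([*B,z],.05)
while z>.0225:
    z-=.0005; move_linear([*B,z],.025); f=current_contact_force()-f0
    if f[2]>.4: print(round(z,4),current_tool_pos()[2],f)
    if f[2]>6: break
dwell(.2); print("hold",z,current_tool_pos(),current_contact_force()-f0)
move_linear([*B,.037],.05); print(current_contact_force()-f0,current_time())
move_linear([.59,B[1],.06],.12); move_linear([.55,-.085,.08],.15,A57) if solve_ik([.55,-.085,.08],A57) is not None else None
E
```

```text
0.0325 0.032654012279819365 [-0.6747 -0.1784  0.5866]
0.032 0.031980858674912134 [-0.146  -0.132   0.4586]
0.0315 0.03143211911422356 [-0.8035 -0.3266  0.6294]
0.031 0.03099997064089005 [-1.7434 -0.9511  0.9907]
0.0305 0.03054420409415825 [-0.577  -1.378   0.9866]
0.03 0.030042917497311673 [-1.1985 -0.4048  1.74  ]
0.0295 0.029559946888055605 [ 0.0413 -0.7688  1.5051]
0.029 0.029035913063710218 [-0.9654 -0.3034  2.5621]
0.0285 0.028548853962155854 [-1.0939 -0.3507  3.0392]
0.028 0.028056598861666206 [0.3604 0.0548 2.8831]
0.0275 0.027549193277078256 [-0.2964 -0.6804  3.1769]
0.027 0.027114011167039733 [ 0.6754 -0.6325  4.4448]
0.0265 0.026815753130599945 [-2.1956 -0.6098  7.6262]
hold 0.026499999999999996 [ 0.6363 -0.1149  0.0268] [-2.2503 -1.0776  8.0717]
[-0.1628 -0.0823  0.7731] 31.0083Traceback (most recent call last):
  File "<stdin>", line 11, in <module>
station.IKError: the arm cannot follow that straight line within its joint ranges
```

```bash
python3 - <<'E'
from h import *
np.set_printoptions(precision=4,suppress=True)
print(current_tool_pos(),current_time())
for al in(52,54,57): goto([.58,-.1,.065],att(al,-.1,-1))
goto([.55,-.085,.08],A57)
dwell(.1)
im=read_camera("top")[:,:,::-1]; cw,wi=look("w7")
A=cv2.resize(im[150:250,270:370],(500,500),interpolation=cv2.INTER_CUBIC); Bm=cv2.resize(wi[190:290,230:310,::-1],(300,375),interpolation=cv2.INTER_CUBIC)
o=np.zeros((500,800,3),np.uint8); o[:,:500]=A; o[:375,500:]=Bm; cv2.imwrite("pics/f7.png",o); print(current_time(),current_tool_pos())
s=read_camera("scene"); q=(301,253)
H=s.max(2); yy,xx=np.nonzero(H<60); k=np.hypot(xx-q[0],yy-q[1])<14; print("scene dark",k.sum(),xx[k].mean(),yy[k].mean())
c0=np.array([.6197,-.1168,.0125]);u=np.array([.989,.149,0]);v=np.array([-.149,.989,0])
for ph in (-30,-15,0,15,30):
    sn,k=np.sin(np.radians(ph)),np.cos(np.radians(ph)); n=k*np.array([0,0,1])+sn*v; l=k*v-sn*np.array([0,0,1])
    print(ph,[(proj(cw,c0-.0005*u+.0115*n+w*l)-[230,190])*3.75+[500,0] for w in(-.006,.006)])
E
```

```text
[ 0.59   -0.1152  0.0599] 31.5833
33.4917 [ 0.5499 -0.0851  0.0796]
scene dark 42 301.0238095238095 253.83333333333334
-30 [array([674.2261, 338.4425]), array([718.3124, 355.809 ])]
-15 [array([682.8031, 347.3226]), array([733.6051, 352.4754])]
0 [array([694.3984, 353.3482]), array([748.2676, 345.771 ])]
15 [array([708.2269, 356.0267]), array([761.2101, 336.1995])]
30 [array([723.3017, 355.1118]), array([771.49  , 324.4896])]
```

View pics/f7.png

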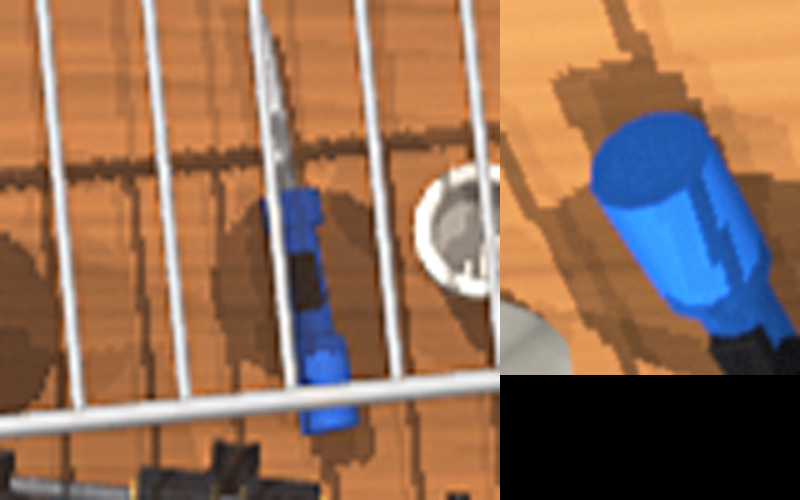

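```bash
python3 - <<'E'
from h import *
dwell(.2); print(current_contact_force(),current_time()); print(finish_job())
E
```

```text
[ 0.44633869 -0.61531534  0.67649929] 33.7417
the job is handed in; nothing more can be done
None
```

I did the whole task and handed it in at about 34 s of robot time; no verdict came back.

- **Tumbler:** I stood it in its davara. The wrist picture after release showed it upright inside the bowl.
- **Rolling:** I rolled the lighter to the right in two press-and-drag strokes on its grip, 20 mm and 18 mm of fingertip travel, without lifting it. The wrist and scene views put the button within a few degrees of straight up. The top view, partly hidden by a rack wire, suggested about 6° past up.
- **Button:** I pressed it straight down with the shut fingertips. The force rose along the spring to about 3–4 N over roughly 3 mm of travel. It then jumped to 8 N at the hard stop, so I took it as fully pressed and raised the arm.
- **Last checks:** After the press, the scene view showed the button within a pixel of where it was before. Its edge in the wrist view still matched straight up. The gripper was clear, with only about 1 N of sensor noise.

I did not directly measure that the button came back up. I kept clear of the rack and the bystanders by planned distances and saw no unexpected force reading, but I did not re-measure the bystanders' positions. A few planned moves were refused as out of joint range and I rerouted them; nothing moved on those refusals.

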